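Switch the bench on in order

TASK

Switch the bench equipment on in the right order: with a fingertip gently press the yellow button fully in, then the blue one, then the green one; each stays in by itself. Use a light touch, and do not grasp, shift or lift the switch boxes. Do not touch the red stop button or its box, and leave the vial, dish, marker and tube block where they are.

Things in the scene. Friction and masses are not known exactly. Their poses are not given: they have to be found in the camera images.
- yellow_box: cordless switch box, 60 x 60 mm and 42 mm high, grey with a white lid, 0.3 to 0.5 kg, standing loose on the bench; it carries one plain yellow cylindrical push button, 32 mm across. A steel collar 43 mm across stands 5 mm above the lid round the button. Origin: centre of the underside, z up
- yellow_top (a point): centre of the top face of the yellow button: 63 mm above the bench when out, 55 mm when fully in; it moves with the button
- yellow_button (a joint): travel of the button, m: 0 = out, 0.008 = fully in (straight down into the box, onto a soft rubber stop that yields 1 to 2 mm more under 5 to 15 N). It moves under a push of about 3 N, has no return and stays wherever it is left; pushed in by 5.5 mm or more counts as in
- blue_box: cordless switch box, 60 x 60 mm and 42 mm high, grey with a white lid, 0.3 to 0.5 kg, standing loose on the bench; it carries one plain blue cylindrical push button, 32 mm across. A steel collar 43 mm across stands 5 mm above the lid round the button. Origin: centre of the underside, z up
- blue_top (a point): centre of the top face of the blue button: 63 mm above the bench when out, 55 mm when fully in; it moves with the button
- blue_button (a joint): travel of the button, m: 0 = out, 0.008 = fully in (straight down into the box, onto a soft rubber stop that yields 1 to 2 mm more under 5 to 15 N). It moves under a push of about 3 N, has no return and stays wherever it is left; pushed in by 5.5 mm or more counts as in
- green_box: cordless switch box, 60 x 60 mm and 42 mm high, grey with a white lid, 0.3 to 0.5 kg, standing loose on the bench; it carries one plain green cylindrical push button, 32 mm across. A steel collar 43 mm across stands 5 mm above the lid round the button. Origin: centre of the underside, z up
- green_top (a point): centre of the top face of the green button: 63 mm above the bench when out, 55 mm when fully in; it moves with the button
- green_button (a joint): travel of the button, m: 0 = out, 0.008 = fully in (straight down into the box, onto a soft rubber stop that yields 1 to 2 mm more under 5 to 15 N). It moves under a push of about 3 N, has no return and stays wherever it is left; pushed in by 5.5 mm or more counts as in
- red_box: cordless switch box, 60 x 60 mm and 42 mm high, grey with a yellow lid, 0.3 to 0.5 kg, standing loose on the bench; it carries one red mushroom-headed stop button, 40 mm across, not to be touched. A steel collar 43 mm across stands 5 mm above the lid round the button. Origin: centre of the underside, z up
- red_top (a point): centre of the top face of the red button: 63 mm above the bench when out, 55 mm when fully in; it moves with the button
- red_button (a joint): travel of the button, m: 0 = out, 0.008 = fully in (straight down into the box, onto a soft rubber stop that yields 1 to 2 mm more under 5 to 15 N). It moves under a push of about 3 N, has no return and stays wherever it is left
- white_cap_vial: upright glass vial with a white cap, 22 mm across, 50 mm high, loose; origin: centre of the underside
- dish: clear flat round dish with lid, 62 mm across, 14 mm high, loose; origin: centre of the underside
- red_marker: red marker pen lying on the bench, 128 mm long (its y), 13 mm thick, loose; origin: under its middle
- tube_block: blue drilled block for tubes, 48 x 72 mm (x, y), 28 mm high, loose; origin: centre of the underside
There are look-alikes about, which are no part of the job. What is shaped like the yellow_box but purple or turquoise is not meant.

How it is judged (in metres and radians):
On the way, in this order (a step that is already met when the one before it is completed fails the run):
1. the yellow button is in, those after it still out (value of joint yellow_button above 0.0055 m and value of joint each of blue_button, green_button below 0.002 m), for 0.1 s.
2. the blue button is in, those after it still out (value of joint each of yellow_button, blue_button above 0.0055 m and value of joint green_button below 0.002 m), for 0.1 s.
3. the green button is in (value of joint each of yellow_button, blue_button, green_button above 0.0055 m), for 0.1 s.
At the end, for the whole second after the job is handed in: The yellow, blue and green buttons are each in by at least 5.5 mm of their 8 mm, the red one is out (under 2 mm); all four boxes stand upright and still within 12 mm of where they started, as do the vial, dish, marker and tube block (all of step 3 and value of joint red_button below 0.002 m and distance of each of yellow_box, blue_box, green_box, red_box, white_cap_vial, dish, red_marker, tube_block from where it was at the start of the episode below 0.012 m and angle between each of yellow_box, blue_box, green_box, red_box's own z axis and vertical below 0.1 rad and linear speed of each of yellow_box, blue_box, green_box, red_box, white_cap_vial, dish, red_marker, tube_block below 0.02 m/s); the robot touches nothing.
It fails at once if the blue button is pressed before the yellow one is in (value of joint blue_button above 0.002 m and value of joint yellow_button below 0.0055 m).
It fails at once if the green button is pressed before the blue one is in (value of joint green_button above 0.002 m and value of joint blue_button below 0.0055 m).
It fails at once if the red stop button or its box is touched (over 0.5 N) or the button goes in (value of joint red_button above 0.002 m or contact force between any of the arm, the fingers and red_box above 0.5 N).
It fails at once if a button or its box is pressed with more than 20 N (contact force between any of the fingers, the arm and yellow_box above 20 N or contact force between any of the fingers, the arm and blue_box above 20 N or contact force between any of the fingers, the arm and green_box above 20 N).
It fails at once if a switch box, the vial, the dish, the marker or the tube block is shifted or lifted by more than 12 mm (distance of any of yellow_box, blue_box, green_box, red_box, white_cap_vial, dish, red_marker, tube_block from where it was at the start of the episode above 0.012 m).
It also fails if it takes over 45 s, if anything falls off the work surface, if the arm or the gripper's body presses on something with over 40 N, if the wrist force passes 120 N, or if a joint passes its speed limit or range.

ROBOT

A 6-joint arm with a two-finger parallel gripper is mounted at the origin on a cart in front of the work surface, level with it; the furniture and walls round the work are solid. World frame = base frame: x ahead of the robot, y to its left, z up, the work surface at z = 0. Lengths are in mm, angles in rad, forces in N, time in s.
With the tool pointing down it reaches from about 325 to 750 mm from the base axis. Payload 7.6 kg.
Tool frame: the origin (TCP) lies at the very end of the fingers, on their centre line; the grasp point (between the pads) lies 19 mm behind it; z points along the fingers, y is the line along which they close (so a half turn about z gives the same grasp; the last joint's range is limited). The gripper opens to 85 mm and grips with 20 to 120 N. Pads are 22 mm wide; open, the fingers measure 114 mm over their backs; the gripper's body (76 mm by 85 mm) begins 54 mm behind the grasp point. The pads swing forward as they close: fully open they stand 13 mm farther back than shut.
Start: joints at [1.097, 0.052, 1.401, -0, 1.689, -0.07], TCP at [206.267, 482.804, 231.323] pointing down, gripper open.
Joint ranges: [-2.9, 2.9], [-0.91, 2.17], [0.12, 2.37], [-1.06, 4.2], [0.26, 2.73], [-2.93, 2.93]. Speed limits (rad/s): [2.57, 2.57, 3.01, 3.14, 3.14, 3.14].

INTERFACE

Orientations are given as a unit quaternion [x, y, z, w].
In Python, from bench import manip gives the robot as it stands.
- The arm moves only by the tool send_rows, never from a script. Its argument "steps" is text: rows parted by semicolons, each of 5 numbers parted by spaces: the shift along the tool's x, y, z each as a share of 0.2 m, from -1 to 1, then the turn about the tool's z as a share of 0.5 rad, from -1 to 1, then the gripper command: -1 is shut, 1 is fully open, values between are in proportion. In form: tx ty tz spin claw; .... A call has 1 to 12 rows; each row is the pose to reach, as a shift and turn from the pose commanded when the call began, along the tool's axes at that moment; what a row does not reach only later rows make up. A row lasts 1/10 s, in which the tool goes at most 50 mm and 8.59 degrees, less where a joint would pass 70% of its speed; a pose out of reach is approached as far as the arm can. A call with a number of a shift or a turn outside -1 to 1 is refused whole. A call with a gripper value outside its range is refused whole. The fingers move at their own pace and stop on an object; "grip_force" is the grip in N (left out, the last holds). Time passes only in rows, so rows that repeat a pose let the fingers close. It gives the time, the measured TCP pose, the force, the opening and the grip force at its end, in the units of the state.
- manip.observe(): the state, without advancing time (a new reading comes with each control period).
- manip.grab_frame(name): name is "side" or "top"; returns the picture (384x512x3 uint8, red, green, blue); there is no depth.
- manip.camera_params(name): a dict with "mtx" (3x3 intrinsics, pixels), "R" (3x3) and "t" (3): a world point X has camera coordinates R X + t. Camera axes: x right, y down, z forward; pixel columns grow to the right and rows downward; lengths in mm; the calibration is good to about 2 mm. A picture is of the moment at which its call begins. camera_params takes no time and is no camera call.
- manip.job_done(): hands the job in; it is judged then, once.
Trained networks look in the newest picture that a camera, given by its name, has taken for a name from the list of things; names that differ only in an ending like _2 or _b are one class to them, and where a whole thing is asked for, a point or a joint stands for the part that bears it (a point fixed in the world has none). Each returns a list of dicts, best first, with "p" (0 to 1); they miss things now and then, are a little off and sometimes report something else, mostly with a low value. They report only what shows in the picture. A call takes as long as a camera call. They do not tell look-alikes from the thing itself.
- manip.search_frame(camera, target): "extent" ([left, top, width, height] in pixels, round what is visible of it).
- manip.silhouettes(camera, target): "mask" (384x512 bool, what is visible of it) and "extent" ([left, top, width, height] in pixels, round what is visible of it).
The state is a dict: "t": time; "joint_positions": joint angles; "joint_velocities": joint speeds; "joint_efforts": joint torques, N m; "tcp_pos": TCP position; "orientation": TCP orientation; "ft_force": force on the tool from outside, world axes, zero at the start; "moment": the same for the moment, N m; "opening": finger opening in mm; "finger_force": force on a finger pad.
Only numpy, scipy, OpenCV 4.12 (cv2) and the standard library are available. Lean on these libraries where they do the work, as an engineer would, in place of code of your own. Each camera call takes 0.05 s, during which the arm holds its last target. There are 200 camera calls.

## Working session

There is one attempt and no reset: what is moved stays moved. The work goes in short steps, Python scripts to look and compute and a tool call to move; the robot and the scene stay as the last step left them, time stands still between calls to the robot, and variables do not carry over. Pictures are saved under pics/ and viewed, at most 10 in all, crops included, and the job is handed in when it is done.

Besides the shell and the picture viewer there is one more tool, called after "Call:" as a command line: name --argument value ..., lists and objects as JSON in quotes. send_rows: Moves the arm, as the interface text tells. Its arguments: {"type":"object","properties":{"steps":{"type":"string"},"grip_force":{"type":"number"}},"required":["steps"]}

```bash
mkdir -p pics; python3 - <<'E'
from bench import manip
import cv2,numpy as np
for c in("top","side"):
    f=manip.grab_frame(c); cv2.imwrite(f"pics/{c}0.png",f[:,:,::-1])
    p=manip.camera_params(c); print(c,np.round(p["mtx"],1).tolist(),np.round(p["R"],3).tolist(),np.round(p["t"],1).tolist())
    for n in("yellow_box","blue_box","green_box","red_box"):
        print(n,[(np.round(d["extent"]).tolist(),round(d["p"],2)) for d in manip.search_frame(c,n)][:6])
s=manip.observe();print(s["t"],s["tcp_pos"],s["orientation"],s["ft_force"])
E
```

```text
top [[436.2, 0.0, 248.4], [0.0, 436.2, 194.7], [0.0, 0.0, 1.0]] [[0.025, -0.999, 0.038], [-0.991, -0.03, -0.133], [0.134, -0.034, -0.99]] [256.6, 469.0, 924.9]
yellow_box [([154.0, 125.0, 44.0, 35.0], 0.7), ([264.0, 188.0, 33.0, 31.0], 0.69), ([94.0, 185.0, 41.0, 40.0], 0.62)]
blue_box [([214.0, 139.0, 31.0, 28.0], 0.87), ([320.0, 126.0, 13.0, 21.0], 0.43), ([156.0, 182.0, 33.0, 20.0], 0.17)]
green_box [([304.0, 127.0, 37.0, 34.0], 0.93)]
red_box [([334.0, 188.0, 43.0, 34.0], 0.8)]
side [[415.4, 0.0, 252.1], [0.0, 415.4, 184.7], [0.0, 0.0, 1.0]] [[0.908, -0.42, 0.001], [-0.215, -0.466, -0.858], [0.361, 0.779, -0.513]] [-307.5, 290.3, 506.4]
yellow_box [([235.0, 208.0, 47.0, 38.0], 0.96), ([180.0, 135.0, 30.0, 31.0], 0.8), ([250.0, 144.0, 32.0, 34.0], 0.67)]
blue_box [([265.0, 168.0, 36.0, 37.0], 0.96), ([287.0, 199.0, 9.0, 20.0], 0.61)]
green_box [([326.0, 213.0, 39.0, 39.0], 0.58)]
red_box []
0.5 [206.24696439 482.79143174 231.27162166] [ 2.00521135e-01  9.79689376e-01 -6.46430253e-06 -1.08993379e-05] [ 0.47941245  0.16252986 -0.85255973]
```

View pics/top0.png

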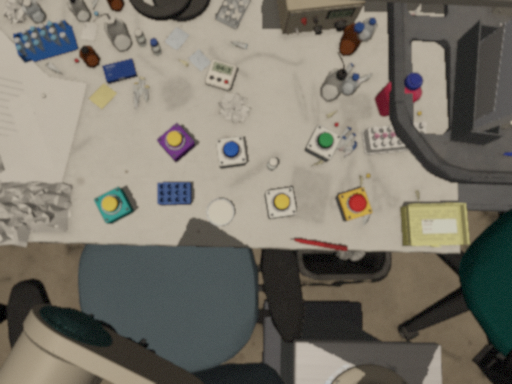

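View pics/side0.png

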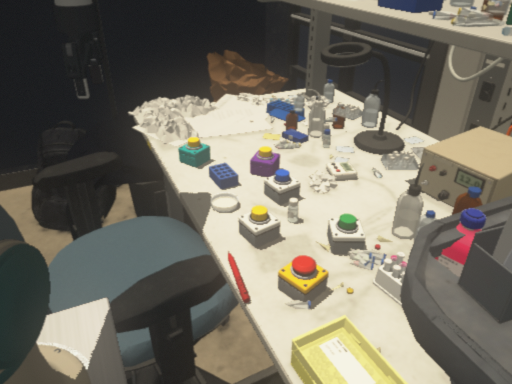

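The top picture shows the white-lidded yellow button at (282,202), blue at (232,149), green at (325,141) and red at (357,203). In the side picture they are at (260,213), (283,176), (347,219) and (303,266). The purple and turquoise boxes are look-alikes.

```bash
cat > h.py <<'E'
from bench import manip
import cv2,numpy as np
from scipy.optimize import least_squares
S={"yellow":((282,202),(260,213),(20,35)),"blue":((232,149),(283,176),(105,125)),"green":((325,141),(347,219),(50,85)),"red":((357,203),(303,266),(0,8))}
def blob(f,seed,hue,r=14):
    h=cv2.cvtColor(f,cv2.COLOR_RGB2HSV)
    m=((h[...,0]>=hue[0])&(h[...,0]<=hue[1])&(h[...,1]>120)&(h[...,2]>60)).astype(np.uint8)
    n,l,st,c=cv2.connectedComponentsWithStats(m)
    k=min((i for i in range(1,n) if st[i,4]>20),key=lambda i:np.hypot(*(c[i]-seed)))
    return c[k],st[k].tolist()
def proj(c,X):
    p=manip.camera_params(c);q=p["mtx"]@(np.array(p["R"])@X+p["t"]);return q[:2]/q[2]
def onplane(c,uv,z):
    return least_squares(lambda a:proj(c,np.array([a[0],a[1],z]))-uv,[500,0]).x
E
python3 - <<'E'
from h import *
ft=manip.grab_frame("top");fs=manip.grab_frame("side")
for n,(a,b,hu) in S.items():
    ca,sa=blob(ft,a,hu);cb,sb=blob(fs,b,hu)
    X=least_squares(lambda X:np.r_[proj("top",X)-ca,proj("side",X)-cb],[500,0,60]);
    print(n,ca.round(1),sa,cb.round(1),sb,"top60",onplane("top",ca,60).round(1),"side58",onplane("side",cb,58).round(1),"tri",X.x.round(1),X.fun.round(1))
E
```

```text
yellow [281.3 201.3] [274, 194, 15, 15, 180] [258.8 212.7] [251, 206, 16, 15, 202] top60 [445.4 201.2] side58 [444.1 197.2] tri [445.9 200.7  55.3] [-0.  0.  0. -0.]
blue [230.7 148.9] [224, 142, 14, 15, 162] [281.5 172.4] [276, 170, 12, 6, 62] top60 [554.3 311. ] side58 [558. 318.] tri [553.9 310.9  62.5] [ 0.  -0.1 -0.1  0. ]
green [325. 140.] [319, 134, 13, 13, 140] [347.4 218.7] [341, 216, 14, 6, 53] top60 [581.1 108.9] side58 [585.5 110.6] tri [582.3 108.3  60.2] [ 0.3 -0.6 -0.5  0.1]
red [357.  202.6] [349, 194, 17, 18, 233] [303.6 264.3] [292, 256, 24, 18, 339] top60 [447.4  40.3] side58 [446.6  36.5] tri [448.1  38.9  55.5] [ 0.  -0.1 -0.1  0. ]
```

Call:
send_rows --steps "-0.25 -0.12 0 0 -1; -0.5 -0.25 0 0 -1; -0.7 -0.35 0.1 0 -1; -0.827 -0.413 0.2 0 -1; -0.827 -0.413 0.2 0 -1"

```text
t: 1.1
tcp_pos: [327.2, 338.1, 188.2]
orientation: [0.203, 0.979, -0.002, -0.001]
ft_force: [-1.2, -0.2, -0.8]
opening: 12.0
finger_force: 0.0
```

Call:
send_rows --steps "-0.25 -0.12 0.1 0 -1; -0.5 -0.25 0.2 0 -1; -0.7 -0.35 0.25 0 -1; -0.827 -0.413 0.3 0 -1; -0.827 -0.413 0.3 0 -1; -0.827 -0.413 0.3 0 -1"

```text
t: 1.7
tcp_pos: [445.7, 201.0, 131.4]
orientation: [0.201, 0.98, 0.0, -0.0]
ft_force: [-0.7, 0.5, 0.8]
opening: -0.2
finger_force: 0.0
```

Call:
send_rows --steps "0 0 0.15 0 -1; 0 0 0.25 0 -1; 0 0 0.29 0 -1; 0 0 0.29 0 -1; 0 0 0.29 0 -1"

```text
t: 2.2
tcp_pos: [445.9, 201.9, 74.7]
orientation: [0.2, 0.98, 0.001, 0.001]
ft_force: [0.4, -0.3, -0.2]
opening: 0.2
finger_force: 0.0
```

```bash
python3 - <<'E'
from h import *
f=manip.grab_frame("side")[150:270,190:350,::-1]
g=manip.grab_frame("top")[140:260,210:370,::-1]
cv2.imwrite("pics/y1.png",np.vstack([cv2.resize(x,None,fx=2.5*0.99,fy=2.5*.99,interpolation=2) for x in(f,g)]))
s=manip.observe();print(s["tcp_pos"],s["ft_force"])
E
```

```text
[446.24154722 201.55941353  74.85592285] [-0.14423931 -0.83973377 -0.42385056]
```

View pics/y1.png

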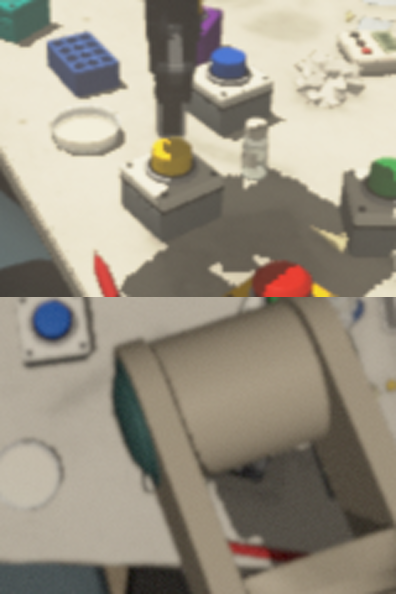

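In the side view (upper half) the closed fingertips stand right over the yellow button, about 12 mm above it. In the top view the arm hides it. I'll press slowly.

Call:
send_rows --steps "0 0 0.02 0 -1; 0 0 0.035 0 -1; 0 0 0.05 0 -1; 0 0 0.06 0 -1; 0 0 0.07 0 -1; 0 0 0.07 0 -1"

```text
t: 2.9
tcp_pos: [445.5, 200.9, 59.1]
orientation: [0.201, 0.98, 0.0, -0.0]
ft_force: [0.3, 0.1, 0.6]
opening: 0.6
finger_force: 0.1
```

Call:
send_rows --steps "0 0 0.008 0 -1; 0 0 0.015 0 -1; 0 0 0.02 0 -1; 0 0 0.02 0 -1"

```text
t: 3.3
tcp_pos: [445.6, 200.9, 55.1]
orientation: [0.201, 0.98, 0.0, 0.0]
ft_force: [-0.4, -0.1, 0.9]
opening: -0.0
finger_force: 0.6
```

Call:
send_rows --steps "0 0 0.004 0 -1; 0 0 0.006 0 -1; 0 0 0.006 0 -1"

```text
t: 3.6
tcp_pos: [445.6, 200.9, 54.5]
orientation: [0.201, 0.98, 0.0, 0.0]
ft_force: [-3.0, -1.4, 6.3]
opening: -0.1
finger_force: 3.0
```

Wrist force is 6 N at z = 54.5, so the button is on its rubber stop and fully in. Next I lift and go over to blue.

Call:
send_rows --steps "0 0 -0.1 0 -1; 0 0 -0.3 0 -1; -0.07 0.18 -0.3 0 -1; -0.16 0.4 -0.3 0 -1; -0.24 0.6 -0.3 0 -1; -0.284 0.72 -0.3 0 -1; -0.284 0.72 -0.3 0 -1; -0.284 0.72 -0.2 0 -1; -0.284 0.72 -0.11 0 -1; -0.284 0.72 -0.11 0 -1; -0.284 0.72 -0.11 0 -1"

```text
t: 4.7
tcp_pos: [554.0, 310.6, 76.2]
orientation: [0.201, 0.98, -0.0, -0.0]
ft_force: [0.6, -0.8, -0.0]
opening: 0.0
finger_force: 0.0
```

```bash
python3 - <<'E'
from h import *
f=manip.grab_frame("side")[120:270,190:370,::-1]
cv2.imwrite("pics/b1.png",cv2.resize(f,None,fx=4,fy=4,interpolation=2))
s=manip.observe();print(s["tcp_pos"],s["ft_force"])
E
```

```text
[554.5896814  310.93453462  77.19221319] [ 0.13317651  0.5483084  -0.23565891]
```

View pics/b1.png

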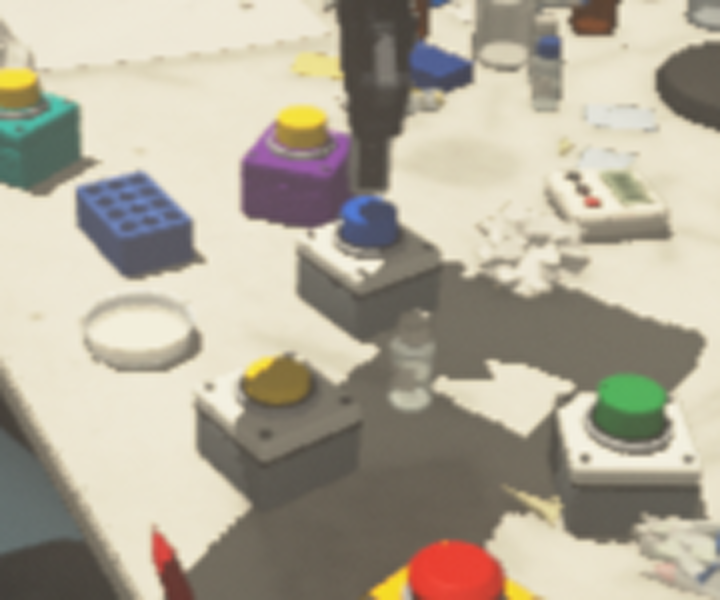

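The picture shows yellow pressed in at (278,380) in the crop, with the fingertips over blue at (370,215). Now I press blue, going down to about the same height as for yellow.

Call:
send_rows --steps "0 0 0.03 0 -1; 0 0 0.05 0 -1; 0 0 0.065 0 -1; 0 0 0.075 0 -1; 0 0 0.085 0 -1; 0 0 0.093 0 -1; 0 0 0.1 0 -1; 0 0 0.105 0 -1; 0 0 0.105 0 -1"

```text
t: 5.65
tcp_pos: [554.4, 311.0, 55.0]
orientation: [0.201, 0.98, 0.0, 0.0]
ft_force: [-0.6, -1.0, 1.5]
opening: 0.1
finger_force: 0.9
```

Call:
send_rows --steps "0 0 0.004 0 -1; 0 0 0.006 0 -1; 0 0 0.006 0 -1"

```text
t: 5.95
tcp_pos: [554.4, 311.1, 54.6]
orientation: [0.201, 0.98, 0.0, 0.0]
ft_force: [-2.9, -2.7, 6.3]
opening: 0.0
finger_force: 3.1
```

Call:
send_rows --steps "0 0 -0.1 0 -1; 0 0 -0.3 0 -1; -0.1 -0.17 -0.3 0 -1; -0.22 -0.37 -0.3 0 -1; -0.34 -0.57 -0.3 0 -1; -0.46 -0.77 -0.3 0 -1; -0.523 -0.877 -0.3 0 -1; -0.523 -0.877 -0.3 0 -1; -0.523 -0.877 -0.2 0 -1; -0.523 -0.877 -0.11 0 -1; -0.523 -0.877 -0.11 0 -1; -0.523 -0.877 -0.11 0 -1"

```text
t: 7.15
tcp_pos: [581.5, 109.5, 75.9]
orientation: [0.2, 0.98, 0.0, -0.0]
ft_force: [0.1, -0.4, 0.2]
opening: -0.2
finger_force: 0.0
```

```bash
python3 - <<'E'
from h import *
f=manip.grab_frame("side")[140:290,220:400,::-1]
cv2.imwrite("pics/g1.png",cv2.resize(f,None,fx=4,fy=4,interpolation=2))
s=manip.observe();print(s["tcp_pos"],s["ft_force"])
E
```

```text
[582.04089784 109.37632022  76.77261929] [-0.20111769 -0.72043721 -0.10006676]
```

View pics/g1.png

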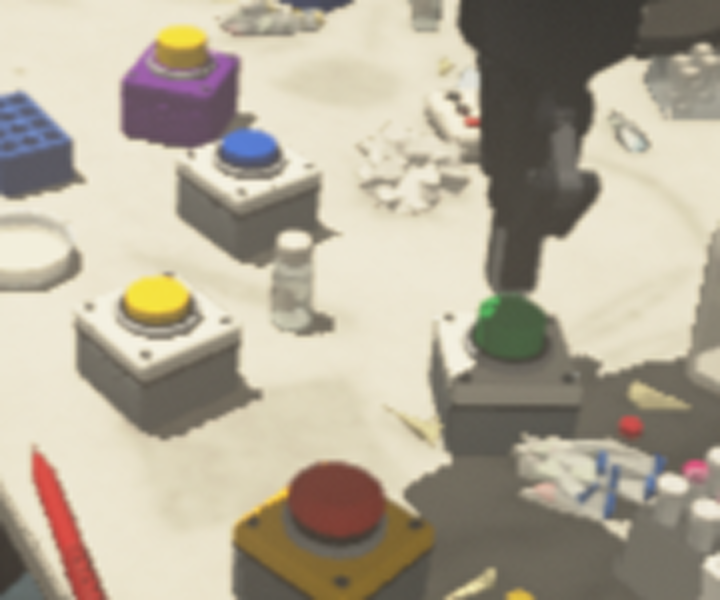

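The crop shows yellow (157,300) and blue (249,150) both in, and the fingertips over green at (510,320). Pressing green.

Call:
send_rows --steps "0 0 0.03 0 -1; 0 0 0.05 0 -1; 0 0 0.065 0 -1; 0 0 0.075 0 -1; 0 0 0.085 0 -1; 0 0 0.093 0 -1; 0 0 0.1 0 -1; 0 0 0.105 0 -1; 0 0 0.105 0 -1"

```text
t: 8.1
tcp_pos: [581.7, 108.7, 54.8]
orientation: [0.201, 0.98, 0.0, 0.0]
ft_force: [-0.9, 0.3, 1.9]
opening: -0.2
finger_force: 1.0
```

Call:
send_rows --steps "0 0 0.004 0 -1; 0 0 0.006 0 -1; 0 0 0.006 0 -1"

```text
t: 8.4
tcp_pos: [581.7, 108.7, 54.5]
orientation: [0.2, 0.98, 0.0, 0.0]
ft_force: [-4.1, 0.9, 7.3]
opening: 0.1
finger_force: 3.6
```

Call:
send_rows --steps "0 0 -0.1 0 -1; 0 0 -0.3 0 -1; 0 0 -0.5 0 -1; 0 0 -0.5 0 -1; 0 0 -0.5 0 -1; 0 0 -0.5 0 -1"

```text
t: 9.0
tcp_pos: [581.0, 108.4, 152.0]
orientation: [0.201, 0.98, -0.0, -0.001]
ft_force: [-0.3, 0.4, -0.2]
opening: 0.3
finger_force: 0.0
```

```bash
python3 - <<'E'
from h import *
f=manip.grab_frame("side")[140:290,220:400,::-1]
cv2.imwrite("pics/g2.png",cv2.resize(f,None,fx=4,fy=4,interpolation=2))
E
```

```text
(no output)
```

View pics/g2.png

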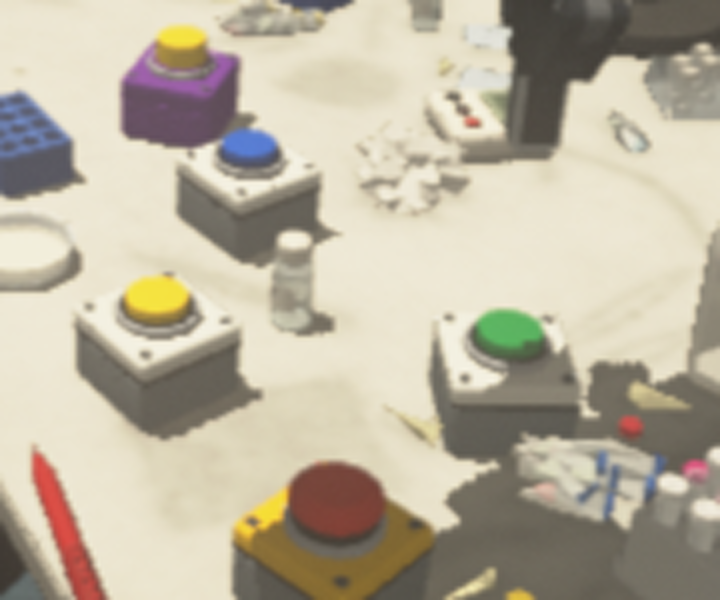

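All three buttons are in: yellow (157,300), blue (249,150) and green (510,335). Red is still out, the arm is clear, and nothing appears to have moved.

```bash
python3 -c "
from bench import manip
print(manip.job_done())"
```

```text
the job is handed in; nothing more can be done
None
```

I pressed the yellow, blue and green buttons fully in, in that order, with wrist readings of at most about 7 N up after each press; in the last picture red is still out and nothing looks shifted, and the job is handed in (no verdict was returned).

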